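# Hold the printer cover open for a cartridge change

### The job

Get the printer ready for a cartridge change: take the blue ink cartridge out of the wooden crate of spares, leave the rest in the crate, and lay the cartridge flat on the notepad. Then lift the printer's sprung top cover by its front tab until the green band on its curved stay arms stands at the deck (35 degrees open), without ever raising it as far as the red band, and finish while still holding the cover there, steady, with the gripper, so that I can change the cartridge. Do not disturb the mouse, the mug or the glass.

Things in the scene. Friction and masses are not known exactly. Their poses are not given: they have to be found in the camera images.
- blue_cartridge: Bright blue ink cartridge, the one to take: a flat block 62 mm long (its x) x 40 mm wide (its y) x 15 mm thick (its z), about 45 g, lying flat in the crate. One end (+x) is dark with a 3 mm nub, the other has a 3 mm clip. Origin at the centre of its underside. Grip it across the 40 mm width; about 25 mm of floor is free beside both long sides.
- crate: Open wooden crate standing on the desk, 206 x 206 mm outside, walls 5 mm thick and 45 mm high, floor 5 mm thick, fixed. Holds four ink cartridges, a USB stick and an eraser, all lying flat. It stands on the robot's left or right. Origin at the centre of its underside.
- notepad: White A5 notepad with a red strip along one long edge (+x), 148 mm (its x) x 210 mm (its y), 12 mm thick, lying fixed on the desk, on the other side than the crate. Origin at the centre of its underside, so its top is 12 mm above it.
- magenta_cartridge: Magenta cartridge. Same shape and size as the blue cartridge. Spare, stays in the crate; origin at the centre of its underside.
- yellow_cartridge: Yellow cartridge. Same shape and size as the blue cartridge. Spare, stays in the crate; origin at the centre of its underside.
- black_cartridge: Black cartridge. Same shape and size as the blue cartridge. Spare, stays in the crate; origin at the centre of its underside.
- usb_stick: Green USB stick, 58 x 16 x 8 mm, lying in the middle of the crate; stays there. Origin at its underside.
- eraser: White eraser in an orange sleeve, 42 x 18 x 12 mm, lying in the middle of the crate; stays there. Origin at the centre of its underside.
- printer: Off-white desktop inkjet printer, 370 mm wide (its y), 230 mm deep (its x), deck 145 mm above the desk, fixed. Its front looks to its -x, towards the robot. Origin at the centre of its underside. Its dark grey top cover turns about an axis along y, 40 mm behind the origin (+x) and 148 mm up; the tab point goes on a 190 mm circle about it: at angle a, 190*cos(a) to the front of the axis and 190*sin(a) above it.
- cover (a joint): Opening angle of the printer's dark grey top cover, rad: 0 shut (start), grows as its front rises; stop at 0.92. A spring shuts it: about 5 N at the tab to start, 8 N at 0.61; let go, it snaps shut. Curved stay arms at both sides of the cover rise out of slots in the deck; their green band crosses the deck from 0.54 to 0.68 (middle 35 degrees = 0.61), their red band begins at 0.785 (45 degrees).
- tab (a point): Grip point in the black tab at the middle of the cover's front edge; moves with it. Tab: 26 mm wide (printer's y), 14 mm thick, 40 mm out from the cover's edge; the point lies 17 mm behind its front end, mid-thickness, 35 mm in front of the printer's front face, 149 mm above the desk when shut. Fingers pointing down can close on its two sides, and the tab can turn between them as the cover rises.
- mouse: Black computer mouse, 105 x 58 x 32 mm, on the desk between crate and notepad; leave alone. Origin at the centre of its underside.
- mug: Blue ceramic mug, 80 mm across, 95 mm high, at one side of the printer; leave alone. Origin at the centre of its underside.
- tumbler: Green drinking glass, 72 mm across, 100 mm high, at one side of the printer; leave alone. Origin at the centre of its underside.
Things that resemble listed ones, but are neither listed nor needed, are in the scene too. Of the things that look like the magenta_cartridge, the larger one is meant.

How it is judged:
By the outcome, as a careful person would: the job done as asked, in the order asked, and still so for the second after the job is handed in, while the arm keeps its last pose, push and grip.
It also fails if it takes over 56 s, if anything falls off the work surface, if the arm or the gripper's body presses on something with over 40 N, if the wrist force passes 120 N, or if a joint passes its speed limit or range.

### The arm

A 6-joint arm with a two-finger parallel gripper is mounted at the origin on the work surface. World frame = base frame: x ahead of the robot, y to its left, z up, the work surface at z = 0. Lengths are in m, angles in rad, forces in N, time in s.
With the tool pointing down it reaches from about 0.275 to 0.85 m from the base axis. Payload 5.2 kg.
Tool frame: the origin (TCP) lies on the centre line of the jaws, within the pads' length; the fingertips stand 8 mm ahead of it and the grasp point (between the pads) lies 11 mm behind it; y points along the fingers, x is the direction in which the jaws open and shut, and the axes are right-handed (so a half turn about y gives the same grasp; the last joint's range is limited). The gripper opens to 85 mm and grips with 20 to 120 N. Pads are 22 mm wide; open, the fingers measure 114 mm over their backs; the gripper's body (76 mm by 85 mm) begins 54 mm behind the grasp point. The pads swing forward as they close: fully open they stand 13 mm farther back than shut.
Start: joints at [-1.365, 0.259, 1.535, -0, 1.348, -0.203], TCP at [0.219, -0.505, 0.239] pointing down, gripper open.
Joint ranges: [-3.14, 3.14], [-0.91, 2.08], [0.19, 2.58], [-1.22, 4.36], [0.22, 2.71], [-3.12, 3.12]. Speed limits (rad/s): [2.57, 2.57, 3.14, 3.14, 3.14, 3.14].

### API

Orientations are given as a 3x3 rotation matrix whose columns are the frame's x, y, z axes.
In Python, from rig import sensors, optics, workorder gives the robot as it stands.
- The arm moves only by the tool send_rows, never from a script. Its arguments are lists of equal length, an entry for each row: "slide": the shift along the world's x, y, z in m, a list of three; "dr": the turn, a rotation vector about the world's x, y, z in degrees, a list of three; "grip": the closure in counts, from 0 (fully open) to 255 (shut). In form: {"slide": [[x, y, z], ...], "dr": [[wx, wy, wz], ...], "grip": [grip, ...]}. A call has 1 to 12 rows; each row shifts and turns the commanded pose from where the row before left it; what a row does not reach is not made up. A row lasts 1/12 s, in which the tool goes at most 41.7 mm and 7.16 degrees, less where a joint would pass 70% of its speed; a pose out of reach is approached as far as the arm can. A call with a gripper value outside its range is refused whole. The fingers move at their own pace and stop on an object; "force" is the grip in N (left out, the last holds). Time passes only in rows, so rows that do not move let the fingers close. It gives the time, the measured TCP pose, the force and the opening at its end, in the units of the state.
- sensors.read_state(): the state, without advancing time (a new reading comes with each control period).
- optics.read_camera(name): name is "scene" or "top" or "wrist"; returns the picture (400x640x3 uint8, red, green, blue); there is no depth.
- optics.calibration(name): a dict with "intrinsics" (3x3 intrinsics, pixels), "rvec" (rotation vector, rad) and "tvec" (3), from world to camera coordinates, as OpenCV has them. Camera axes: x right, y down, z forward; pixel columns grow to the right and rows downward; lengths in m; the calibration is good to about 2 mm. The wrist camera is an equidistant fisheye: a pixel r from the principal point sees the ray r / f radians off the axis. A picture is of the moment at which its call begins: read the wrist's pose just before it. calibration takes no time and is no camera call; for the wrist camera it gives the pose at the moment of the call.
- workorder.sign_off(): hands the job in, once; it reports no verdict.
The state is a dict: "t": time; "joints": joint angles; "joint_vel": joint speeds; "effort": joint torques, N m; "tool_pos": TCP position; "orientation": TCP orientation; "force": force on the tool from outside, world axes, zero at the start; "torque": the same for the moment, N m; "finger_gap": finger opening in m.
Only numpy, scipy, OpenCV 4.12 (cv2) and the standard library are available. Lean on these libraries where they do the work, as an engineer would, in place of code of your own. Each camera call takes 0.05 s, during which the arm holds its last target. There are 200 camera calls.

## Working session

There is one attempt and no reset: what is moved stays moved. The work goes in short steps, Python scripts to look and compute and a tool call to move; the robot and the scene stay as the last step left them, time stands still between calls to the robot, and variables do not carry over. Pictures are saved under pics/ and viewed, about 8 in all and at most 12, crops included, and the job is handed in when it is done.

Besides the shell and the picture viewer there is one more tool, called after "Call:" as a command line: name --argument value ..., lists and objects as JSON in quotes. send_rows: Moves the arm, as the interface text tells. Its arguments: {"type":"object","properties":{"slide":{"type":"array"},"dr":{"type":"array"},"grip":{"type":"array"},"force":{"type":"number"}},"required":["slide","dr","grip"]}

```bash
mkdir -p pics; ls; python3 - <<'E'
from rig import sensors, optics
import cv2,numpy as np
for n in("scene","top"):
    im=optics.read_camera(n); cv2.imwrite(f"pics/{n}0.png",im[:,:,::-1])
    c=optics.calibration(n); print(n,c)
s=sensors.read_state(); print(s)
E
```

```text
pics
scene {'intrinsics': array([[439.02795843,   0.        , 320.91112458],
       [  0.        , 439.02795843, 196.523337  ],
       [  0.        ,   0.        ,   1.        ]]), 'rvec': array([ 0.87110111,  2.53517662, -1.06318944]), 'tvec': array([ 0.44107524, -0.18684711,  1.54810475])}
top {'intrinsics': array([[441.80452862,   0.        , 318.37718329],
       [  0.        , 441.80452862, 195.09764375],
       [  0.        ,   0.        ,   1.        ]]), 'rvec': array([ 2.20328612, -2.15868359,  0.08666517]), 'tvec': array([0.03417064, 0.5809417 , 1.28538283])}
{'t': 0.1, 'joints': array([-1.36478042e+00,  2.59300124e-01,  1.53598976e+00,  1.29360230e-05,
        1.34799972e+00, -2.02803791e-01]), 'joint_vel': array([-0.00081748, -0.00095575, -0.00370228, -0.00174726,  0.00053897,
       -0.00039523]), 'effort': array([ 2.71527868e-03, -4.46968746e+01, -2.91247183e+01, -2.78293292e-04,
        6.22201725e-03,  2.41720653e-05]), 'tool_pos': array([ 0.21856587, -0.50419822,  0.2385352 ]), 'orientation': array([[ 3.97523659e-01, -3.34780726e-04,  9.17591864e-01],
       [-9.17590424e-01,  1.66364306e-03,  3.97523643e-01],
       [-1.65962859e-03, -9.99998560e-01,  3.54145887e-04]]), 'force': array([-0.76747765, -0.56971567,  0.28467082]), 'torque': array([ 0.03891667,  0.03277909, -0.0329935 ]), 'finger_gap': 0.08524435067248039}
```

View pics/top0.png

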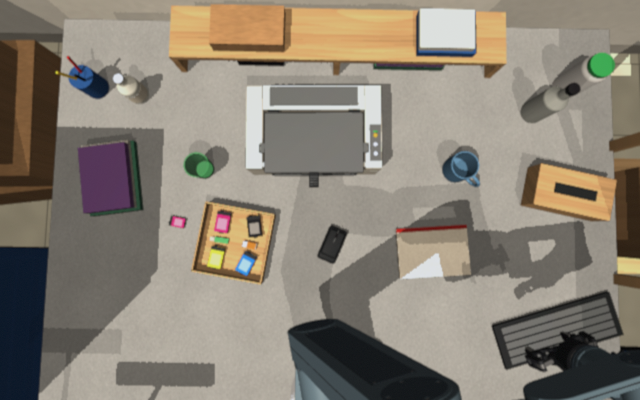

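View pics/scene0.png

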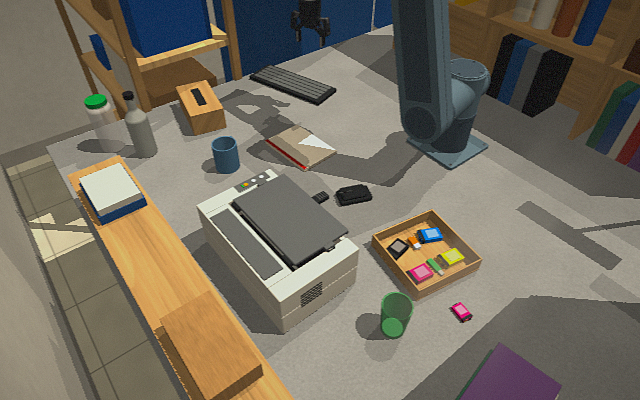

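Top view: crate at (235,242), with the blue cartridge at (246,264). Magenta is in the crate at (222,222), with a small lookalike outside at (178,222). Notepad is at (433,253), tab at (314,181), mouse (333,243), tumbler (199,165) and mug (460,167). The only blue cartridge-like thing is the one in the crate. The mug and pen cup are also blue but are different shapes. I'll measure it and confirm with an enlarged crop.

```bash
cat > h.py <<'E'
import numpy as np,cv2
from rig import sensors,optics
def cast(n,px,z):
    c=optics.calibration(n);R=cv2.Rodrigues(c["rvec"])[0];C=-R.T@c["tvec"]
    p=cv2.undistortPoints(np.float64(px).reshape(-1,1,2),c["intrinsics"],None)[:,0]
    d=np.c_[p,np.ones(len(p))]@R
    return C+d*((z-C[2])/d[:,2])[:,None]
def proj(n,P):
    c=optics.calibration(n);return cv2.projectPoints(np.float64(P),c["rvec"],c["tvec"],c["intrinsics"],None)[0][:,0]
def blobs(im,lo,hi,roi,amin=20):
    x0,y0,x1,y1=roi;h=cv2.cvtColor(im,cv2.COLOR_RGB2HSV)[y0:y1,x0:x1]
    m=cv2.inRange(h,np.array(lo),np.array(hi));cs=cv2.findContours(m,0,cv2.CHAIN_APPROX_NONE)[0]
    return [c+np.array([x0,y0]) for c in cs if cv2.contourArea(c)>=amin]
E
python3 - <<'E'
from h import *
np.set_printoptions(precision=4,suppress=True)
t=cv2.imread("pics/top0.png")[:,:,::-1].copy();s=cv2.imread("pics/scene0.png")[:,:,::-1].copy()
def rep(name,n,im,lo,hi,roi,z,amin=20):
    for c in blobs(im,lo,hi,roi,amin):
        P=cast(n,c.reshape(-1,2),z);r=cv2.minAreaRect(np.float32(P[:,:2]*1000))
        print(name,n,"area",cv2.contourArea(c),"c",np.round(r[0],1),"size",np.round(r[1],1),"ang",round(r[2],1),"px",c.reshape(-1,2).mean(0).round(1))
rep("blue","top",t,(95,150,120),(125,255,255),(190,195,285,290),.02)
rep("blue","scene",s,(95,150,120),(125,255,255),(370,205,485,300),.02,10)
rep("crate","top",t,(8,60,60),(28,230,255),(185,190,285,290),.045,300)
rep("red","top",t,(0,150,80),(6,255,255),(390,220,475,240),.012,10)
rep("red","top",t,(172,150,80),(180,255,255),(390,220,475,240),.012,10)
rep("pad","top",t,(5,20,100),(25,120,255),(385,215,480,290),.012,300)
rep("tab","top",t,(0,0,0),(180,90,50),(300,170,328,192),.155)
rep("tumbler","top",t,(50,100,40),(80,255,255),(175,140,225,185),.1)
rep("mug","top",t,(95,80,40),(115,255,255),(435,140,490,195),.095)
rep("mouse","top",t,(0,0,0),(180,255,40),(310,220,352,270),.02)
print(cast("top",[[397,236],[466,226],[470,276],[400,280]],.012))
a=cv2.resize(t[195:290,185:285],None,fx=4,fy=4,interpolation=2);b=cv2.resize(t[165:195,290:340],None,fx=8,fy=8,interpolation=2)
k=np.zeros((380,800,3),np.uint8);k[:,:400]=a;k[:240,400:]=b;cv2.imwrite("pics/c1.png",k[:,:,::-1])
E
```

```text
blue top area 56.0 c [371.6 257.8] size [36.8 53.1] ang 64.9 px [246.  265.3]
blue scene area 169.0 c [372.8 260.1] size [38.6 50.7] ang 64.2 px [431.5 233.4]
crate top area 5168.5 c [437.5 289.3] size [210.6 209.6] ang 80.6 px [232.9 242.5]
red top area 118.0 c [ 489.6 -290.4] size [  7.9 203.1] ang 4.7 px [431.  228.1]
pad top area 5507.0 c [ 419.8 -291.9] size [217.3 277.7] ang 1.2 px [429.2 248.7]
tumbler top area 257.5 c [652.7 370.4] size [70.1 48.5] ang 11.3 px [201.5 164.3]
mug top area 808.5 c [ 657.7 -351.5] size [93.6 97.5] ang 1.2 px [463.  168.8]
mouse top area 87.0 c [443.    0.9] size [50.2 85.8] ang 67.8 px [333.5 241.3]
[[ 0.4641 -0.1895  0.012 ]
 [ 0.4979 -0.3943  0.012 ]
 [ 0.3512 -0.4052  0.012 ]
 [ 0.3354 -0.1992  0.012 ]]
```

View pics/c1.png

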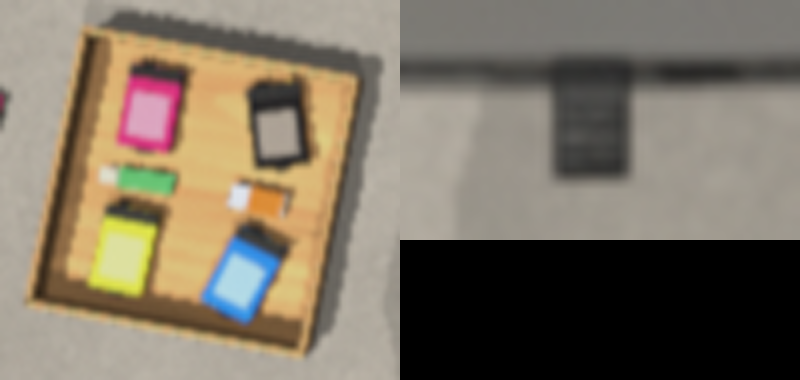

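The crop confirms it: blue cartridge at crop (245,275), which is image (247,264), dark end to the upper right, yaw about −26°. Neighbours are magenta, black and yellow, plus the green USB stick and the orange eraser. The tab's front end is at image (314,187). I'll move over the crate.

Call:
send_rows --slide '[[0.0066,0.0318,0],[0.0066,0.0318,0],[0.0066,0.0318,0],[0.0066,0.0318,0],[0.0066,0.0318,0],[0.0066,0.0318,0],[0.0066,0.0318,0],[0.0066,0.0318,0],[0.0066,0.0318,0],[0.0066,0.0318,0],[0.0066,0.0318,0],[0.0066,0.0318,0]]' --dr '[[0,0,5.46],[0,0,5.46],[0,0,5.46],[0,0,5.46],[0,0,5.46],[0,0,5.46],[0,0,5.46],[0,0,5.46],[0,0,5.46],[0,0,5.46],[0,0,5.46],[0,0,5.46]]' --grip '[75,75,75,75,75,75,75,75,75,75,75,75]' --force 40

```text
t: 1.1
tool_pos: [0.2975, -0.1214, 0.2391]
orientation: [[1.0, 0.0, 0.015], [-0.015, 0.0, 1.0], [0.0, -1.0, 0.0]]
force: [0.3, 0.4, -0.1]
finger_gap: 0.0604
```

Call:
send_rows --slide '[[0.0066,0.0318,0],[0.0066,0.0318,0],[0.0066,0.0318,0],[0.0066,0.0318,0],[0.0066,0.0318,0],[0.0066,0.0318,0],[0.0066,0.0318,0],[0.0066,0.0318,0],[0.0066,0.0318,0],[0.0066,0.0318,0],[0.0066,0.0318,0],[0.0066,0.0318,0]]' --dr '[[0,0,5.46],[0,0,5.46],[0,0,5.46],[0,0,5.46],[0,0,5.46],[0,0,5.46],[0,0,5.46],[0,0,5.46],[0,0,5.46],[0,0,5.46],[0,0,5.46],[0,0,5.46]]' --grip '[75,75,75,75,75,75,75,75,75,75,75,75]'

```text
t: 2.1
tool_pos: [0.3767, 0.2603, 0.239]
orientation: [[0.426, -0.001, -0.905], [0.905, -0.0, 0.426], [-0.001, -1.0, 0.0]]
force: [-0.0, -0.7, -0.5]
finger_gap: 0.06
```

Call:
send_rows --slide '[[0,0,0],[0,0,0],[0,0,0]]' --dr '[[0,0,0],[0,0,0],[0,0,0]]' --grip '[75,75,75]'

```text
t: 2.35
tool_pos: [0.3764, 0.2581, 0.2388]
orientation: [[0.431, -0.001, -0.902], [0.902, -0.001, 0.431], [-0.002, -1.0, 0.001]]
force: [-0.3, -0.0, -0.5]
finger_gap: 0.06
```

```bash
cat >> h.py <<'E'
def wcast(c,px,z):
    R=cv2.Rodrigues(c["rvec"])[0];C=-R.T@c["tvec"].ravel();K=c["intrinsics"]
    p=cv2.fisheye.undistortPoints(np.float64(px).reshape(-1,1,2),K,np.zeros(4))[:,0]
    d=np.c_[p,np.ones(len(p))]@R
    return C+d*((z-C[2])/d[:,2])[:,None]
E
python3 - <<'E'
from h import *
np.set_printoptions(precision=4,suppress=True)
s=sensors.read_state();print(s["t"],s["tool_pos"],s["orientation"],s["finger_gap"])
c=optics.calibration("wrist");w=optics.read_camera("wrist");cv2.imwrite("pics/w1.png",w[:,:,::-1]);print(c)
print("top full centre",cast("top",[[247.75,263]],.02))
for b in blobs(w,(95,140,100),(125,255,255),(0,0,640,400),200):
    P=wcast(c,b.reshape(-1,2),.02);r=cv2.minAreaRect(np.float32(P[:,:2]*1000));print(r,b.reshape(-1,2).mean(0))
E
```

```text
2.35 [0.3764 0.2581 0.2388] [[ 0.4314 -0.0015 -0.9022]
 [ 0.9022 -0.0011  0.4314]
 [-0.0016 -1.      0.0009]] 0.059954089991053915
{'intrinsics': array([[309.7069,   0.    , 318.7364],
       [  0.    , 309.7069, 206.1118],
       [  0.    ,   0.    ,   1.    ]]), 'rvec': array([-2.4522, -1.5463, -0.2122]), 'tvec': array([-0.3942, -0.256 ,  0.3174])}
top full centre [[0.3764 0.249  0.02  ]]
((372.3004455566406, 256.5360412597656), (39.25897216796875, 52.49463653564453), 63.744171142578125) [316.698  176.7919]
```

View pics/w1.png

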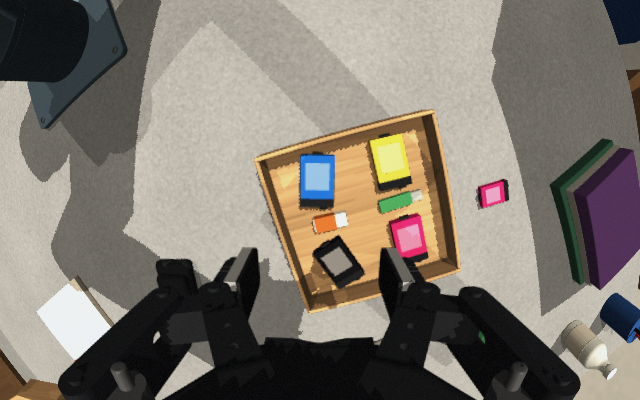

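The wrist view agrees: blue at (317,177), long axis square to the jaws. The three views agree within about 2 mm. Next I'll narrow the jaws and descend.

Call:
send_rows --slide '[[0,-0.002,-0.025],[0,0,-0.025],[0,0,-0.025],[0,0,-0.025],[0,0,-0.025],[0,0,-0.025],[0,0,-0.02],[0,0,-0.01],[0,0,0],[0,0,0]]' --dr '[[0,0,0],[0,0,0],[0,0,0],[0,0,0],[0,0,0],[0,0,0],[0,0,0],[0,0,0],[0,0,0],[0,0,0]]' --grip '[95,95,95,95,95,95,95,95,95,95]'

```text
t: 3.23
tool_pos: [0.3769, 0.2554, 0.0593]
orientation: [[0.433, -0.001, -0.901], [0.901, -0.001, 0.433], [-0.001, -1.0, 0.001]]
force: [0.5, 0.5, 0.9]
finger_gap: 0.0535
```

Call:
send_rows --slide '[[0,0,-0.01],[0,0,-0.01],[0,0,-0.01],[0,0,-0.008],[0,0,-0.005],[0,0,0],[0,0,0]]' --dr '[[0,0,0],[0,0,0],[0,0,0],[0,0,0],[0,0,0],[0,0,0],[0,0,0]]' --grip '[95,95,95,95,95,95,95]'

```text
t: 3.82
tool_pos: [0.3773, 0.2565, 0.0167]
orientation: [[0.431, 0.0, -0.902], [0.902, 0.0, 0.431], [0.0, -1.0, -0.0]]
force: [-0.0, 0.6, 1.2]
finger_gap: 0.0534
```

Call:
send_rows --slide '[[0,0,-0.002],[0,0,0],[0,0,0],[0,0,0],[0,0,0],[0,0,0],[0,0,0],[0,0,0]]' --dr '[[0,0,0],[0,0,0],[0,0,0],[0,0,0],[0,0,0],[0,0,0],[0,0,0],[0,0,0]]' --grip '[95,255,255,255,255,255,255,255]' --force 40

```text
t: 4.48
tool_pos: [0.3774, 0.2567, 0.0148]
orientation: [[0.431, 0.001, -0.902], [0.902, 0.0, 0.431], [0.001, -1.0, -0.001]]
force: [-0.3, -0.5, 5.9]
finger_gap: 0.0391
```

Call:
send_rows --slide '[[0,0,0.01],[0,0,0.02],[0,0,0.02],[0,0,0.03],[0,0,0.03],[0,0,0.03],[0,0,0.02],[0,0,0]]' --dr '[[0,0,0],[0,0,0],[0,0,0],[0,0,0],[0,0,0],[0,0,0],[0,0,0],[0,0,0]]' --grip '[255,255,255,255,255,255,255,255]'

```text
t: 5.15
tool_pos: [0.3795, 0.2576, 0.1786]
orientation: [[0.431, 0.008, -0.902], [0.902, 0.003, 0.431], [0.006, -1.0, -0.006]]
force: [0.8, -0.2, -0.4]
finger_gap: 0.0389
```

```bash
python3 - <<'E'
from h import *
np.set_printoptions(precision=4,suppress=True)
print(sensors.read_state()["tool_pos"],sensors.read_state()["finger_gap"])
w=optics.read_camera("wrist");cv2.imwrite("pics/w2.png",w[:,:,::-1])
E
```

```text
[0.3795 0.2576 0.1786] 0.03892515772289658
```

View pics/w2.png

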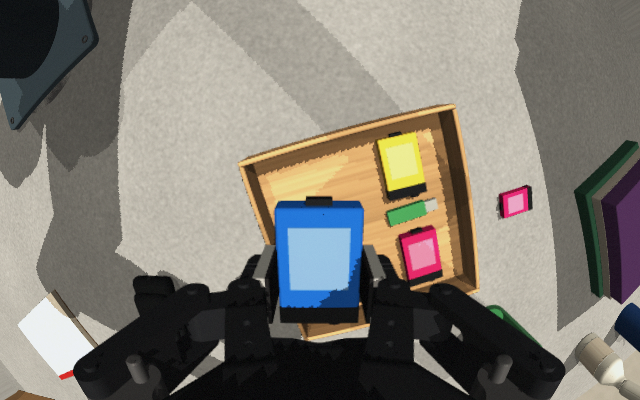

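The blue cartridge is held centred between the pads at (319,255), and the rest is still in the crate. I'll carry it to the notepad.

Call:
send_rows --slide '[[0.002,-0.0276,0],[0.002,-0.0276,0],[0.002,-0.0276,0],[0.002,-0.0276,0],[0.002,-0.0276,0],[0.002,-0.0276,0],[0.002,-0.0276,0],[0.002,-0.0276,0],[0.002,-0.0276,0],[0.002,-0.0276,0]]' --dr '[[0,0,-3],[0,0,-3],[0,0,-3],[0,0,-3],[0,0,-3],[0,0,-3],[0,0,-3],[0,0,-3],[0,0,-3],[0,0,-3]]' --grip '[255,255,255,255,255,255,255,255,255,255]'

```text
t: 6.03
tool_pos: [0.3958, -0.0204, 0.1727]
orientation: [[0.826, -0.003, -0.564], [0.564, 0.001, 0.826], [-0.002, -1.0, 0.002]]
force: [0.4, 0.2, -0.6]
finger_gap: 0.0387
```

Call:
send_rows --slide '[[0.002,-0.0276,0],[0.002,-0.0276,0],[0.002,-0.0276,0],[0.002,-0.0276,0],[0.002,-0.0276,0],[0.002,-0.0276,0],[0.002,-0.0276,0],[0.002,-0.0276,0],[0.002,-0.0276,0],[0.002,-0.0276,0],[0,0,0],[0,0,0]]' --dr '[[0,0,-3],[0,0,-3],[0,0,-3],[0,0,-3],[0,0,-3],[0,0,-3],[0,0,-3],[0,0,-3],[0,0,-3],[0,0,-3],[0,0,0],[0,0,0]]' --grip '[255,255,255,255,255,255,255,255,255,255,255,255]'

```text
t: 7.03
tool_pos: [0.4162, -0.2959, 0.1723]
orientation: [[0.997, -0.002, -0.076], [0.076, 0.003, 0.997], [-0.002, -1.0, 0.003]]
force: [-0.2, 0.8, -0.8]
finger_gap: 0.0386
```

Call:
send_rows --slide '[[0,0,-0.025],[0,0,-0.03],[0,0,-0.03],[0,0,-0.025],[0,0,-0.015],[0,0,-0.01],[0,0,-0.005],[0,0,-0.005],[0,0,0],[0,0,0]]' --dr '[[0,0,0],[0,0,0],[0,0,0],[0,0,0],[0,0,0],[0,0,0],[0,0,0],[0,0,0],[0,0,0],[0,0,0]]' --grip '[255,255,255,255,255,255,255,255,255,255]'

```text
t: 7.87
tool_pos: [0.4175, -0.2956, 0.0299]
orientation: [[0.997, 0.001, -0.078], [0.078, -0.001, 0.997], [0.001, -1.0, -0.001]]
force: [-0.5, -0.3, 0.5]
finger_gap: 0.0388
```

Call:
send_rows --slide '[[0,0,-0.003],[0,0,-0.002],[0,0,-0.0015],[0,0,0],[0,0,0]]' --dr '[[0,0,0],[0,0,0],[0,0,0],[0,0,0],[0,0,0]]' --grip '[255,255,255,255,255]'

```text
t: 8.28
tool_pos: [0.417, -0.2955, 0.0229]
orientation: [[0.997, 0.0, -0.078], [0.078, -0.0, 0.997], [0.0, -1.0, -0.0]]
force: [-0.1, 0.4, -0.4]
finger_gap: 0.0387
```

Call:
send_rows --slide '[[0,0,-0.001],[0,0,0],[0,0,0]]' --dr '[[0,0,0],[0,0,0],[0,0,0]]' --grip '[255,255,255]'

```text
t: 8.53
tool_pos: [0.4171, -0.2956, 0.0219]
orientation: [[0.997, 0.0, -0.078], [0.078, -0.0, 0.997], [0.0, -1.0, -0.0]]
force: [0.2, 0.0, -1.3]
finger_gap: 0.0391
```

Call:
send_rows --slide '[[0,0,0],[0,0,0],[0,0,0],[0,0,0.01],[0,0,0.02],[0,0,0.03],[0,0,0.04],[0,0,0.04],[0,0,0.04],[0,0,0.03],[0,0,0],[0,0,0]]' --dr '[[0,0,0],[0,0,0],[0,0,0],[0,0,0],[0,0,0],[0,0,0],[0,0,0],[0,0,0],[0,0,0],[0,0,0],[0,0,0],[0,0,0]]' --grip '[110,80,80,80,80,80,80,80,80,80,80,80]'

```text
t: 9.53
tool_pos: [0.4178, -0.2962, 0.2347]
orientation: [[0.997, 0.004, -0.078], [0.078, -0.004, 0.997], [0.004, -1.0, -0.005]]
force: [-0.2, -0.5, -0.0]
finger_gap: 0.0586
```

```bash
python3 - <<'E'
from h import *
np.set_printoptions(precision=4,suppress=True)
print(sensors.read_state()["tool_pos"],sensors.read_state()["finger_gap"])
c=optics.calibration("wrist");w=optics.read_camera("wrist");t=optics.read_camera("top")
cv2.imwrite("pics/t3.png",t[:,:,::-1])
for b in blobs(w,(95,140,100),(125,255,255),(0,0,640,400),200):
    P=wcast(c,b.reshape(-1,2),.027);print(cv2.minAreaRect(np.float32(P[:,:2]*1000)),b.reshape(-1,2).mean(0))
k=np.zeros((600,640,3),np.uint8);k[:400]=w
k[400:600,:240]=cv2.resize(t[160:260,380:500],None,fx=2,fy=2);k[400:600,240:]=cv2.resize(t[90:190,220:420],None,fx=2,fy=2)
cv2.imwrite("pics/c3.png",k[:,:,::-1])
E
```

```text
[ 0.4178 -0.2962  0.2347] 0.058567419313655694
((416.9667053222656, -290.810546875), (39.338600158691406, 49.37826156616211), 4.41371488571167) [317.3464 175.3595]
```

View pics/c3.png

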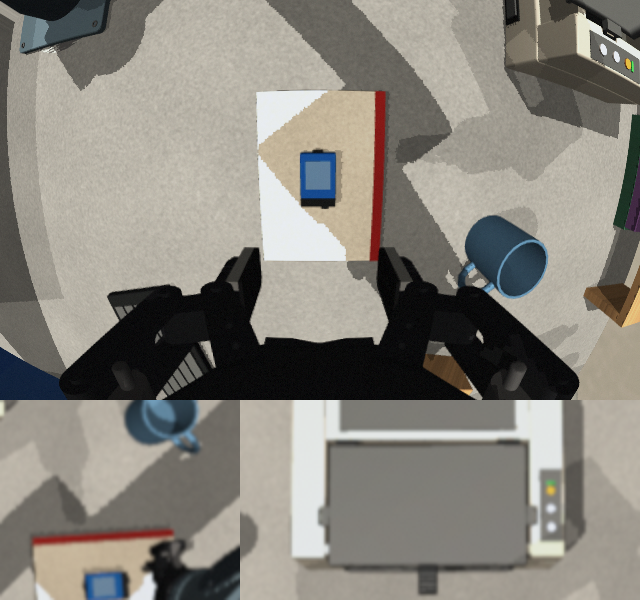

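The cartridge lies flat near the pad's centre at wrist (318,178). The mug stands clear. The printer is nearly square to the axes, with its tab front at top-image (314,187). Next I'll measure the tab in two views.

```bash
python3 - <<'E'
from h import *
np.set_printoptions(precision=4,suppress=True)
t=cv2.imread("pics/t3.png");g=cv2.cvtColor(t,cv2.COLOR_BGR2GRAY)
print(g[172:194,314]);print(g[182,300:330])
h=cv2.cvtColor(t,cv2.COLOR_BGR2HSV)
# cover rectangle: mid grey, for printer yaw
m=((g>60)&(g<125)&(h[:,:,1]<25)).astype(np.uint8);m[:110]=0;m[180:]=0;m[:,:255]=0;m[:,375:]=0
c=max(cv2.findContours(m,0,cv2.CHAIN_APPROX_NONE)[0],key=cv2.contourArea).reshape(-1,2)
P=cast("top",c,.155);print(cv2.minAreaRect(np.float32(P[:,:2]*1000)))
print(cast("top",[[309.3,187.5],[318.7,187.5]],.156))
E
```

```text
[ 72  53  53  63  77  78  75  79  72  82  88  79  76  64  67 116 156 163
 161 161 161 160]
[154 156 156 155 153 153 153 154 140  92  81  86  88  87  88  88  85  80
 100 151 162 161 160 158 159 159 161 162 162 163]
((706.2730712890625, 61.82683563232422), (187.63864135742188, 287.40911865234375), 1.18572998046875)
[[0.5894 0.0705 0.156 ]
 [0.5899 0.0455 0.156 ]]
```

Call:
send_rows --slide '[[0.0095,0.0178,0],[0.0095,0.0178,0],[0.0095,0.0178,0],[0.0095,0.0178,0],[0.0095,0.0178,0],[0.0095,0.0178,0],[0.0095,0.0178,0],[0.0095,0.0178,0],[0.0095,0.0178,0],[0.0095,0.0178,0]]' --dr '[[0,0,4.335],[0,0,4.335],[0,0,4.335],[0,0,4.335],[0,0,4.335],[0,0,4.335],[0,0,4.335],[0,0,4.335],[0,0,4.335],[0,0,4.335]]' --grip '[80,80,80,80,80,80,80,80,80,80]'

```text
t: 10.47
tool_pos: [0.5113, -0.1161, 0.2296]
orientation: [[0.669, -0.004, -0.743], [0.743, 0.002, 0.669], [-0.001, -1.0, 0.004]]
force: [0.7, -0.2, -0.4]
finger_gap: 0.0586
```

Call:
send_rows --slide '[[0.0095,0.0178,0],[0.0095,0.0178,0],[0.0095,0.0178,0],[0.0095,0.0178,0],[0.0095,0.0178,0],[0.0095,0.0178,0],[0.0095,0.0178,0],[0.0095,0.0178,0],[0.0095,0.0178,0],[0.0095,0.0178,0],[0,0,0],[0,0,0]]' --dr '[[0,0,4.335],[0,0,4.335],[0,0,4.335],[0,0,4.335],[0,0,4.335],[0,0,4.335],[0,0,4.335],[0,0,4.335],[0,0,4.335],[0,0,4.335],[0,0,0],[0,0,0]]' --grip '[90,90,90,90,90,90,90,90,90,90,90,90]'

```text
t: 11.47
tool_pos: [0.6061, 0.0613, 0.2294]
orientation: [[-0.021, -0.004, -1.0], [1.0, 0.0, -0.021], [0.0, -1.0, 0.004]]
force: [-0.1, 0.3, -0.1]
finger_gap: 0.0548
```

```bash
python3 - <<'E'
from h import *
np.set_printoptions(precision=4,suppress=True)
s=sensors.read_state();print(s["tool_pos"],s["orientation"],s["finger_gap"])
c=optics.calibration("wrist");w=optics.read_camera("wrist")
R=cv2.Rodrigues(c["rvec"])[0];C=-R.T@c["tvec"].ravel()
for q in [(.591,.073,.156),(.591,.047,.156),(.608,.06,.156),(.608,.06,.149)]:
    p,_=cv2.fisheye.projectPoints(np.float64([[q]]),c["rvec"],c["tvec"],c["intrinsics"],np.zeros(4));print(p.ravel());cv2.drawMarker(w,tuple(int(round(v)) for v in p.ravel()),(255,0,0),0,6)
cv2.imwrite("pics/w4.png",w[:,:,::-1])
E
```

```text
[0.6061 0.0613 0.2294] [[-0.0211 -0.0044 -0.9998]
 [ 0.9998  0.0001 -0.0211]
 [ 0.0002 -1.      0.0044]] 0.05480965703133155
[336.9192 199.3306]
[299.6667 198.5587]
[317.8   222.073]
[317.8351 219.0365]
```

View pics/w4.png

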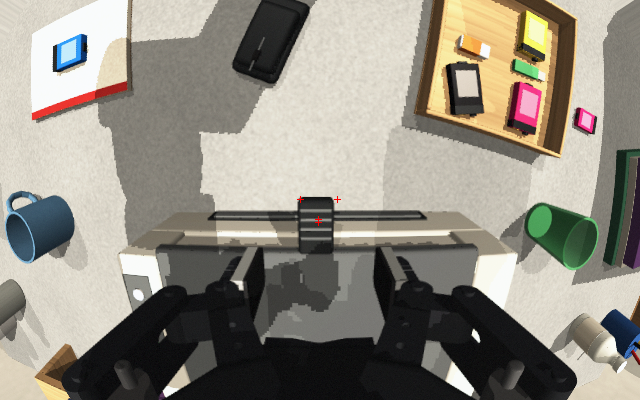

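Tab in the wrist view spans (298–334, 198–250), matching the projection to about 1 mm. I'll descend and grip.

Call:
send_rows --slide '[[0.002,-0.002,-0.02],[0,0,-0.02],[0,0,-0.02],[0,0,-0.015],[0,0,-0.01],[0,0,-0.007],[0,0,0],[0,0,0]]' --dr '[[0,0,0],[0,0,0],[0,0,0],[0,0,0],[0,0,0],[0,0,0],[0,0,0],[0,0,0]]' --grip '[90,90,90,90,90,90,90,90]'

```text
t: 12.18
tool_pos: [0.6091, 0.0581, 0.14]
orientation: [[-0.019, -0.0, -1.0], [1.0, -0.0, -0.019], [-0.0, -1.0, 0.0]]
force: [0.3, -0.4, 0.7]
finger_gap: 0.0554
```

Call:
send_rows --slide '[[0,0,0],[0,0,0],[0,0,0],[0,0,0],[0,0,0],[0,0,0],[0,0,0],[0,0,0]]' --dr '[[0,0,0],[0,0,0],[0,0,0],[0,0,0],[0,0,0],[0,0,0],[0,0,0],[0,0,0]]' --grip '[255,255,255,255,255,255,255,255]' --force 70

```text
t: 12.85
tool_pos: [0.6097, 0.0591, 0.1409]
orientation: [[-0.021, 0.002, -1.0], [1.0, 0.0, -0.021], [0.0, -1.0, -0.002]]
force: [-0.6, 3.1, 6.5]
finger_gap: 0.0244
```

Call:
send_rows --slide '[[0.0001,0,0.0058],[0.0003,0,0.0058],[0.0005,0,0.0058],[0.0006,0,0.0058],[0.0008,0,0.0057],[0.001,0,0.0057],[0.0012,0,0.0057],[0.0013,0,0.0056],[0.0015,0,0.0056],[0.0017,0,0.0055],[0,0,0],[0,0,0]]' --dr '[[0,0,0],[0,0,0],[0,0,0],[0,0,0],[0,0,0],[0,0,0],[0,0,0],[0,0,0],[0,0,0],[0,0,0],[0,0,0],[0,0,0]]' --grip '[255,255,255,255,255,255,255,255,255,255,255,255]'

```text
t: 13.85
tool_pos: [0.618, 0.0592, 0.1946]
orientation: [[-0.02, -0.002, -1.0], [1.0, 0.001, -0.02], [0.002, -1.0, 0.002]]
force: [5.6, 3.9, -11.2]
finger_gap: 0.0245
```

```bash
python3 - <<'E'
from h import *
for n in("scene",):
    im=optics.read_camera(n); cv2.imwrite("pics/s5.png",cv2.resize(im[150:340,180:420],None,fx=3,fy=3,interpolation=2)[:,:,::-1])
E
```

```text
(no output)
```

View pics/s5.png

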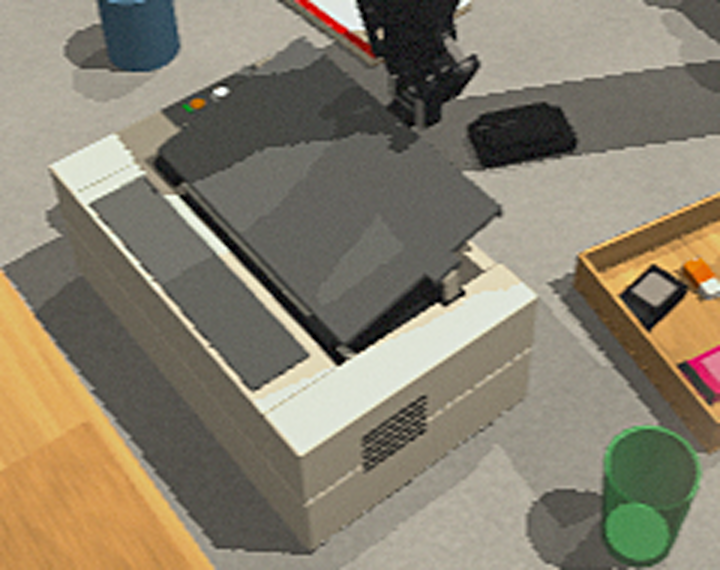

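The scene view shows the cover about 17° open and the tab held, with only the grey part of the stay showing at crop (455,280). Continuing along the arc.

Call:
send_rows --slide '[[0.0018,0,0.0055],[0.002,0,0.0055],[0.0022,0,0.0054],[0.0023,0,0.0053],[0.0025,0,0.0052],[0.0026,0,0.0052],[0.0028,0,0.0051],[0.003,0,0.005],[0,0,0],[0,0,0]]' --dr '[[0,0,0],[0,0,0],[0,0,0],[0,0,0],[0,0,0],[0,0,0],[0,0,0],[0,0,0],[0,0,0],[0,0,0]]' --grip '[255,255,255,255,255,255,255,255,255,255]'

```text
t: 14.73
tool_pos: [0.6363, 0.0596, 0.2353]
orientation: [[-0.021, -0.006, -1.0], [1.0, 0.002, -0.021], [0.002, -1.0, 0.006]]
force: [2.9, 4.6, -13.3]
finger_gap: 0.0244
```

Call:
send_rows --slide '[[0.0028,0,0.0049],[0.003,0,0.0048],[0.002,0,0.0045],[0,0,0],[0,0,0],[0,0,0]]' --dr '[[0,0,0],[0,0,0],[0,0,0],[0,0,0],[0,0,0],[0,0,0]]' --grip '[255,255,255,255,255,255]'

```text
t: 15.23
tool_pos: [0.6444, 0.0599, 0.2483]
orientation: [[-0.021, -0.006, -1.0], [1.0, 0.003, -0.021], [0.003, -1.0, 0.006]]
force: [7.1, 4.8, -18.3]
finger_gap: 0.0249
```

```bash
python3 - <<'E'
from h import *
im=optics.read_camera("scene");t=optics.read_camera("top")
a=cv2.resize(im[175:290,240:380],None,fx=5,fy=5,interpolation=2);cv2.imwrite("pics/s6.png",a[:,:,::-1])
R=np.array([[np.cos(.0207),-np.sin(.0207)],[np.sin(.0207),np.cos(.0207)]])
E
```

```text
(no output)
```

View pics/s6.png

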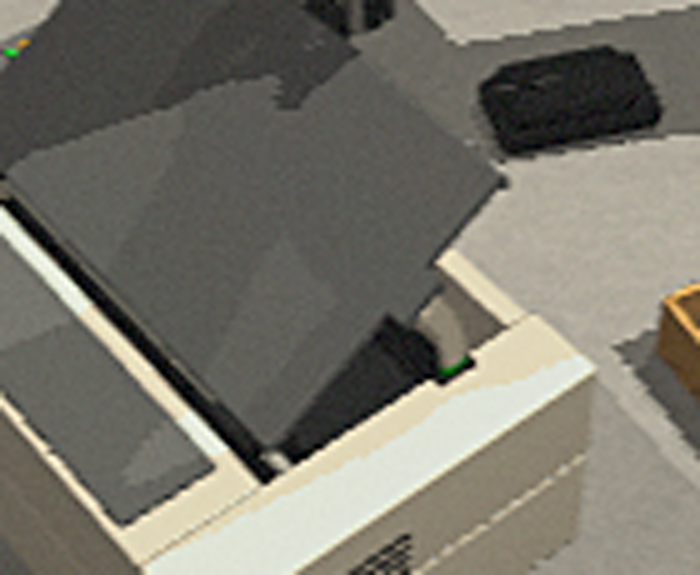

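The green band is showing at the slot, crop (455,368). I'll measure the angle independently from the cover's front corner at scene (340.6,211.4).

```bash
python3 - <<'E'
from h import *
np.set_printoptions(precision=4,suppress=True)
y=np.deg2rad(1.19);ex=np.array([np.cos(y),np.sin(y),0]);ey=np.array([-np.sin(y),np.cos(y),0])
H=np.array([.608,.0595,.148])+.19*ex
c=optics.calibration("scene");R=cv2.Rodrigues(c["rvec"])[0];C=-R.T@c["tvec"].ravel()
def plane(px,off):
    p=cv2.undistortPoints(np.float64([[px]]),c["intrinsics"],None).ravel();d=R.T@np.r_[p,1]
    k=(off-(C-H)@ey)/(d@ey);P=C+k*d-H;u,v=-P@ex,P[2];return u,v,np.hypot(u,v),np.degrees(np.arctan2(v,u))
for off in(.140,.1437,.147):
    print(off,plane((340.6,211.4),off))
# predicted position of the corner (167 ahead, 8 mm above axis plane) for angles
for a in(0,30,33,35,37,40,45):
    r=np.deg2rad(a);u=.167*np.cos(r)-.008*np.sin(r);v=.167*np.sin(r)+.008*np.cos(r)
    print(a,proj("scene",[H-u*ex+.1437*ey+np.array([0,0,v])]))
s=sensors.read_state();print(s["tool_pos"],s["force"],s["joint_vel"])
E
```

```text
0.14 (np.float64(0.1315484498210482), np.float64(0.09764765530502609), np.float64(0.16382936011866137), np.float64(36.586285765836436))
0.1437 (np.float64(0.1280671266606032), np.float64(0.10295588343038423), np.float64(0.16432012312566543), np.float64(38.796540705161206))
0.147 (np.float64(0.12496216276074683), np.float64(0.10769024905570371), np.float64(0.16496281963982937), np.float64(40.754199655121255))
0 [[351.4651 231.4851]]
30 [[344.6514 212.7205]]
33 [[343.1194 211.4821]]
35 [[342.0115 210.7354]]
37 [[340.8348 210.0541]]
40 [[338.9416 209.1589]]
45 [[335.4502 208.0196]]
[0.6445 0.0599 0.2483] [  8.0882   3.9669 -18.2086] [ 0.0021 -0.0004 -0.0006  0.0003 -0.0028 -0.0002]
```

Kinematics give 34.4° (107.4 mm rise) and the corner gives about 34–36°, both inside the green band (31–39°). I'll hold briefly and do a final check.

Call:
send_rows --slide '[[0,0,0],[0,0,0],[0,0,0],[0,0,0],[0,0,0],[0,0,0],[0,0,0],[0,0,0],[0,0,0],[0,0,0],[0,0,0],[0,0,0]]' --dr '[[0,0,0],[0,0,0],[0,0,0],[0,0,0],[0,0,0],[0,0,0],[0,0,0],[0,0,0],[0,0,0],[0,0,0],[0,0,0],[0,0,0]]' --grip '[255,255,255,255,255,255,255,255,255,255,255,255]'

```text
t: 16.33
tool_pos: [0.6445, 0.0598, 0.2483]
orientation: [[-0.02, -0.006, -1.0], [1.0, 0.003, -0.021], [0.003, -1.0, 0.006]]
force: [8.2, 5.2, -17.3]
finger_gap: 0.0242
```

```bash
python3 - <<'E'
from h import *
im=optics.read_camera("scene");cv2.imwrite("pics/s7.png",cv2.resize(im[80:380,160:560],None,fx=2,fy=2,interpolation=2)[:,:,::-1])
E
```

```text
(no output)
```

View pics/s7.png

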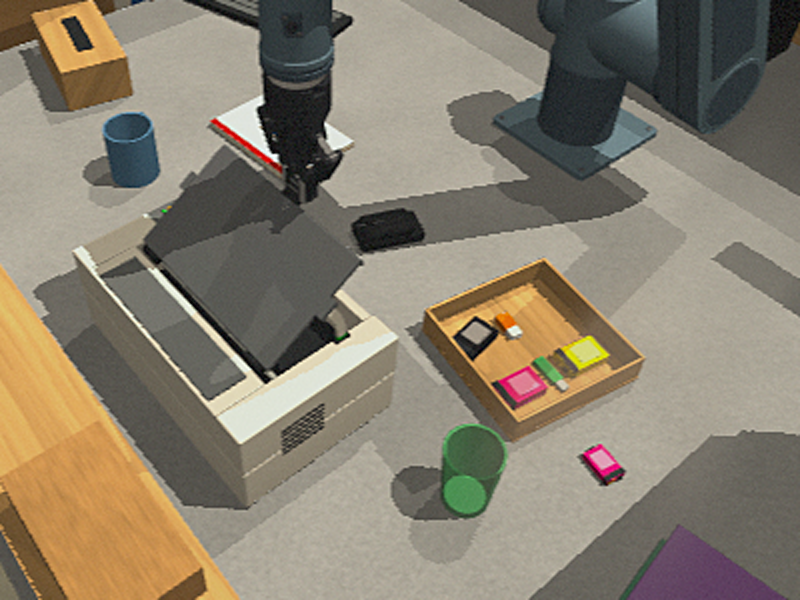

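The cover is steady with green at the slot, crop (343,337). The mug, glass, mouse and remaining crate contents are in place. Handing in.

```bash
python3 -c "
from rig import workorder,sensors
print(workorder.sign_off());s=sensors.read_state();print(s['t'],s['tool_pos'],s['force'])"
```

```text
the job is handed in; nothing more can be done
None
the job is handed in; nothing more can be done
```

The blue cartridge is lying flat near the middle of the notepad, and the gripper is holding the printer cover open at about 35°. I handed the job in at about 16 s.

- **Cover angle:** the arm's travel gives 34.4°. The camera view of the cover's front corner gives about 34–36°, depending on the cover width and height I assumed. Green shows at the deck and no red is visible.
- **Steadiness:** over a one-second hold the position stayed within 0.1 mm and the tab was held throughout. The wrist force was about 20 N, more than the spring's 8 N alone, probably from the tab rubbing as it turns between the fingers.
- **Everything else:** in the final picture the mouse, mug and glass stand as they were, and the other cartridges, USB stick and eraser are still in the crate. The arm hid the cartridge in that picture. I last saw it on the notepad from the wrist camera just before lifting the cover.

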